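Drop the mast rod home and hold the index plunger out

TASK

In the site office, take the long rod out of the timber rack and slide it foot first into the upright socket tube of the survey stand until it stops on the index pin, and let go of it. Then pull the black knob of the sprung index plunger straight back, all the way to its stop, so that the rod drops to the bottom of the tube, and finish while still gripping the knob and holding the plunger fully back, clear of the rod, so that I can turn the rod by hand. Leave the short rod, the mug and the tape measure where they are.

Things in the scene. Friction and masses are not known exactly. Their poses are not given: they have to be found in the camera images.
- rod_mid (a point): Centre of the long rod (loose steel, about 0.2 to 0.35 kg), half-way along its axis. Round, 18 mm diameter, 162 mm long in all: the foot, 81 mm below this point, is chamfered (12 mm across at the end, 18 mm from 4 mm up); the top 12 mm is a brass stub of 10 mm diameter. z points from foot to stub. It starts upright in a rack hole, lower 45 mm inside.
- rack: Fixed timber block, 70 mm in its x, 165 mm in its y, 60 mm high; origin at the centre of its underside, on the table. Two upright holes of 20 mm diameter at y = -50 and y = +50 mm, 45 mm deep: the long rod stands in one, the short rod in the other, either way round.
- short_rod_mid (a point): Centre of the short rod, to be left alone: same 18 mm bar and stub but only 100 mm long, standing in the other hole of the rack.
- stand: Fixed survey stand: base plate 100 x 100 x 10 mm, on it a square aluminium tube 32 x 32 mm up to 125 mm above the table. Origin under the plate's centre, on the axis of the tube's bore; z up. The sprung plunger lies level along its y axis, 65 mm above the table, and pulls out to its -y; the 8 mm pin crosses the whole bore and seats in a hole in the tube's far (+y) wall.
- socket_mouth (a point): Centre of the mouth of the tube's upright round bore, 20 mm diameter, 125 mm above the table, with a 2 mm chamfer. Axes as the stand's. A rod slid in stops on the seated pin with its foot 56 mm below the mouth (69 mm above the table); with the pin out of the bore it falls on to the bore's floor, 90 mm below the mouth (35 mm above the table).
- plunger_knob (a point): Centre of the black knob's grip; moves with the plunger. Axes as the stand's, outwards is -y. At rest 100 mm from the bore's axis, 65 mm above the table. The grip is a round barrel along y, 22 mm diameter, 30 mm long, with a 32 mm wide, 6 mm thick flange on its outer end; inward are 25 mm of bare 8 mm pin, then a fixed 24 mm boss. Free space round it down to the table.
- plunger (a joint): How far the plunger is pulled out, in m: 0 is seated (sprung in), 0.034 is the stop. The spring pushes it in with about 4.5 N at 0, rising to about 10 N at the stop; it snaps back if let go. The pin is out of the bore from 0.028 on.
- mug_mid (a point): Centre of the white mug, to be left alone: 80 mm wide with a side handle, 92 mm high; half-way up.
- tape_mid (a point): Centre of the grey tape measure, to be left alone: 70 x 40 mm, 62 mm high; half-way up.
There are look-alikes about, which are no part of the job. What is shaped like the part that bears rod_mid but orange is not meant.

How it is judged:
By the outcome, as a careful person would: the job done as asked, in the order asked, and still so for the second after the job is handed in, while the arm keeps its last pose, push and grip.
It also fails if it takes over 54 s, if anything falls off the work surface, if the arm or the gripper's body presses on something with over 40 N, if the wrist force passes 120 N, or if a joint passes its speed limit or range.

ROBOT

A 6-joint arm with a two-finger parallel gripper is mounted at the origin on the work surface. World frame = base frame: x ahead of the robot, y to its left, z up, the work surface at z = 0. Lengths are in m, angles in rad, forces in N, time in s.
With the tool pointing down it reaches from about 0.35 to 0.775 m from the base axis. Payload 7.3 kg.
Tool frame: the origin (TCP) lies midway between the tips of the shut fingers; the grasp point (between the pads) lies robot.grasp_offset behind it (robot.grasp_offset is the distance from the TCP to the grasp point, in m); z points along the fingers, x is the direction in which the jaws open and shut, and the axes are right-handed (so a half turn about z gives the same grasp; the last joint's range is limited). The gripper opens to 92 mm and grips with 3 to 60 N. Pads are 19 mm wide; open, the fingers measure 130 mm over their backs; the gripper's body (75 mm by 190 mm) begins 47 mm behind the grasp point.
Start: joints at [-1.256, 0.342, 1.524, -0, 1.275, -0.146], TCP at [0.233, -0.47, 0.227] pointing down, gripper open.
Joint ranges: [-2.53, 2.53], [-0.77, 2.02], [0.04, 2.7], [-1, 4.14], [0.28, 2.66], [-3.11, 3.11]. Speed limits (rad/s): [2.57, 2.57, 3.14, 3.14, 3.14, 3.14].

INTERFACE

Orientations are given as [roll, pitch, yaw] about the fixed x, y, z axes, in that order (R = Rz(yaw) Ry(pitch) Rx(roll)).
In Python, from cell import robot gives the robot as it stands. The module is installed in compiled form; this text tells all that it offers.
- The arm moves only by the tool move_arm, never from a script. Its argument "increments" is a list of rows, each a list of 7 numbers: the finger opening in mm, from 0 to 91.8, then the shift along the tool's x, y, z in mm, then the turn, a rotation vector about the tool's x, y, z in rad. A call has 1 to 12 rows; each row shifts and turns the pose as measured when the row begins, along the tool's axes as they then stand; what a row does not reach is not made up. A row lasts 1/8 s, in which the tool goes at most 62.5 mm and 10.7 degrees, less where a joint would pass 70% of its speed; a pose out of reach is approached as far as the arm can. A call is refused whole if a number of a shift passes 62.5 or a number of a turn 0.188, either way. A call with a gripper value outside its range is refused whole. The fingers move at their own pace and stop on an object; "newtons" is the grip in N (left out, the last holds). Time passes only in rows, so rows that do not move let the fingers close. It gives the time, the measured TCP pose, the force and the opening at its end, in the units of the state.
- robot.observe(): the state, without advancing time (a new reading comes with each control period).
- robot.read_camera(name): name is "side" or "top"; returns a dict with "img" (420x560x3 uint8, red, green, blue), "fx", "fy", "cx", "cy" (pixels), "T" (4x4, takes a point from camera to world coordinates). Camera axes: x right, y down, z forward; pixel columns grow to the right and rows downward; lengths in m; the calibration is good to about 2 mm. A picture is of the moment at which its call begins. There is no depth.
- robot.hand_in(): hands the job in, once; it reports no verdict.
Trained networks look in the newest picture that a camera, given by its name, has taken for a name from the list of things; names that differ only in an ending like _2 or _b are one class to them, and where a whole thing is asked for, a point or a joint stands for the part that bears it (a point fixed in the world has none). Each returns a list of dicts, best first, with "conf" (0 to 1); they miss things now and then, are a little off and sometimes report something else, mostly with a low value. They report only what shows in the picture. A call takes as long as a camera call. They do not tell look-alikes from the thing itself.
- robot.look_for(thing, camera): "rect" ([left, top, width, height] in pixels, round what is visible of it).
The state is a dict: "time": time; "qpos": joint angles; "qvel": joint speeds; "joint_efforts": joint torques, N m; "tool_pos": TCP position; "tool_rot": TCP orientation; "contact_force": force on the tool from outside, world axes, zero at the start; "torque": the same for the moment, N m; "opening": finger opening in m.
Only numpy, scipy, OpenCV 4.12 (cv2) and the standard library are available. Lean on these libraries where they do the work, as an engineer would, in place of code of your own. Each camera call takes 0.05 s, during which the arm holds its last target.

## Working session

There is one attempt and no reset: what is moved stays moved. The work goes in short steps, Python scripts to look and compute and a tool call to move; the robot and the scene stay as the last step left them, time stands still between calls to the robot, and variables do not carry over. Pictures are saved under pics/ and viewed, and the job is handed in when it is done.

Besides the shell and the picture viewer there is one more tool, called after ">>>" as name([rows], argument=value, ...), one row to a line, values as JSON. move_arm: Moves the arm, as the interface text tells. Its arguments: {"type":"object","properties":{"increments":{"type":"array"},"newtons":{"type":"number"}},"required":["increments"]}

```bash
mkdir -p pics
python3 - <<'E'
from cell import robot
import cv2, json, numpy as np
print(robot.observe()); print(robot.grasp_offset)
for c in("side","top"):
    d=robot.read_camera(c); cv2.imwrite(f"pics/{c}0.png",d["img"][:,:,::-1]); print(c,d["fx"],d["fy"],d["cx"],d["cy"],np.round(d["T"],4).tolist())
    for t in["rod_mid","rack","short_rod_mid","stand","plunger_knob","mug_mid","tape_mid"]:
        print(t,[(np.round(r["rect"],0).tolist(),round(r["conf"],2)) for r in robot.look_for(t,c)][:4])
E
```

```text
{'time': 0.0, 'qpos': array([-1.25599989e+00,  3.42722033e-01,  1.52500267e+00,  1.57880266e-05,
        1.27537922e+00, -1.46010786e-01]), 'qvel': array([-0.00099692,  0.00154166, -0.00059615, -0.00052369,  0.00068699,
       -0.0021433 ]), 'joint_efforts': array([ 1.56500249e-03, -4.31242347e+01, -2.44214505e+01,  7.17912731e-02,
        5.60877775e-02, -1.41909672e-04]), 'tool_pos': array([ 0.23334832, -0.46985103,  0.22605032]), 'tool_rot': array([-3.14135784e+00,  1.49299162e-03, -1.10999354e+00]), 'contact_force': array([-0.394273  , -0.12861167, -0.44516163]), 'torque': array([-0.05164123, -0.00711033, -0.0077195 ]), 'opening': 0.09195468335946906}
0.0188
side 415.5943994714278 415.5943994714278 276.40213329410363 207.4548617126191 [[-0.9976, -0.0417, 0.0549, 0.5516], [-0.0686, 0.5183, -0.8524, 0.7311], [0.0071, -0.8542, -0.5199, 0.5844], [0.0, 0.0, 0.0, 1.0]]
rod_mid [([336.0, 310.0, 19.0, 65.0], 0.95), ([378.0, 307.0, 30.0, 80.0], 0.95), ([317.0, 158.0, 30.0, 25.0], 0.49)]
rack [([298.0, 303.0, 74.0, 114.0], 0.57), ([267.0, 186.0, 46.0, 66.0], 0.54)]
short_rod_mid [([321.0, 292.0, 9.0, 33.0], 0.66)]
stand [([263.0, 185.0, 49.0, 65.0], 0.63)]
plunger_knob [([314.0, 157.0, 33.0, 27.0], 0.6), ([293.0, 181.0, 10.0, 13.0], 0.45)]
mug_mid [([152.0, 223.0, 60.0, 56.0], 0.71)]
tape_mid [([316.0, 158.0, 30.0, 23.0], 0.93), ([336.0, 309.0, 18.0, 67.0], 0.5)]
top 451.244984152271 451.244984152271 284.30649968005997 209.76393161434012 [[-0.0199, -0.9987, 0.0466, 0.5257], [-0.9998, 0.0197, -0.0033, -0.0371], [0.0024, -0.0467, -0.9989, 1.3851], [0.0, 0.0, 0.0, 1.0]]
rod_mid [([187.0, 240.0, 12.0, 3.0], 0.55), ([149.0, 245.0, 14.0, 11.0], 0.52), ([327.0, 212.0, 14.0, 9.0], 0.22)]
rack [([148.0, 226.0, 65.0, 40.0], 0.66)]
short_rod_mid [([188.0, 239.0, 12.0, 4.0], 0.37)]
stand [([284.0, 198.0, 59.0, 35.0], 0.77)]
plunger_knob []
mug_mid [([239.0, 127.0, 31.0, 37.0], 0.65)]
tape_mid [([397.0, 233.0, 24.0, 30.0], 0.91)]
```

View pics/side0.png

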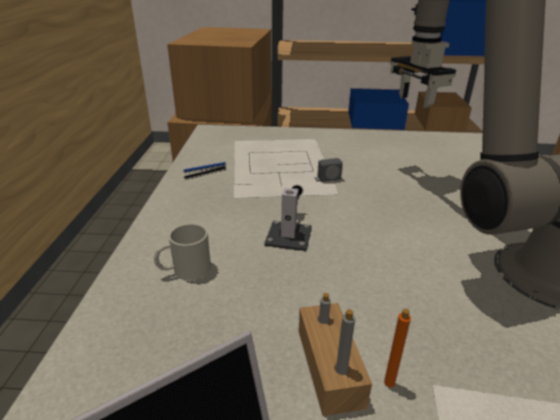

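View pics/top0.png

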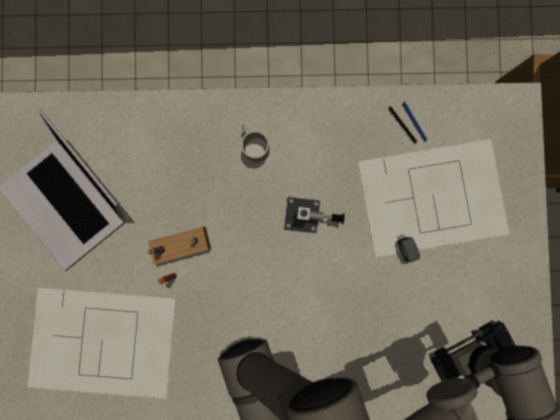

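Run:
```python
import cv2
s=cv2.imread("pics/side0.png"); t=cv2.imread("pics/top0.png")
a=cv2.resize(s[270:420,270:420],(600,600),interpolation=cv2.INTER_CUBIC); cv2.imwrite("pics/s_rack.png",a)
a=cv2.resize(s[140:260,240:360],(600,600),interpolation=cv2.INTER_CUBIC); cv2.imwrite("pics/s_stand.png",a)
a=cv2.resize(t[185:275,135:235],None,fx=6,fy=6,interpolation=cv2.INTER_CUBIC); cv2.imwrite("pics/t_rack.png",a)
a=cv2.resize(t[180:270,270:370],None,fx=6,fy=6,interpolation=cv2.INTER_CUBIC); cv2.imwrite("pics/t_stand.png",a)
```

```text
(no output)
```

View pics/s_rack.png

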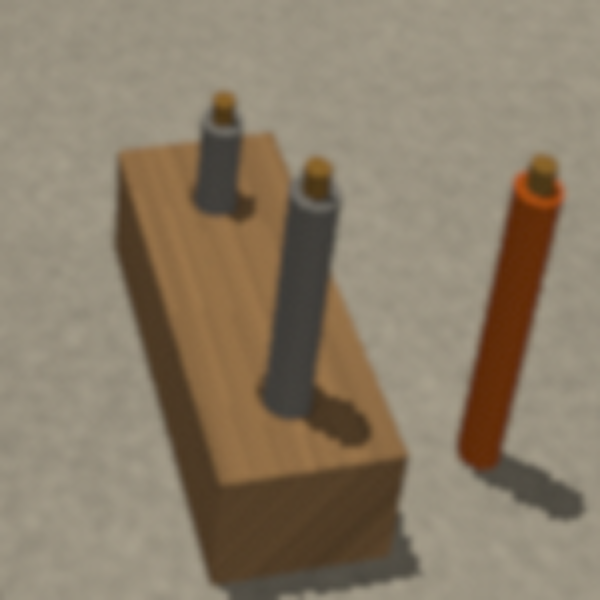

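View pics/s_stand.png

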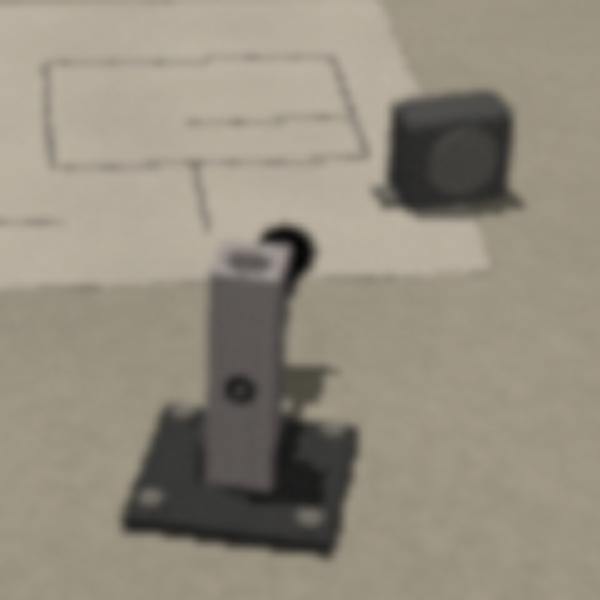

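View pics/t_rack.png

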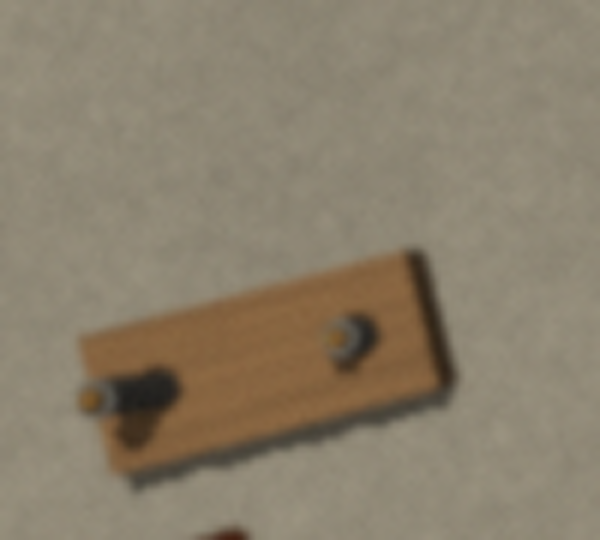

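View pics/t_stand.png

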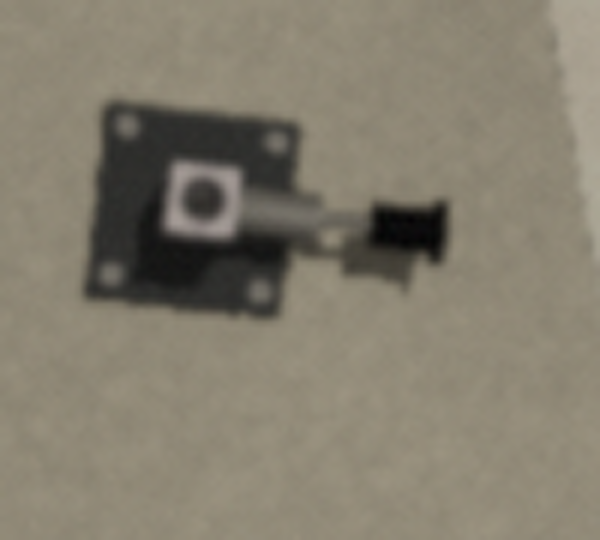

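```bash
cat > h.py <<'E'
import numpy as np
K={'side':(415.594,276.402,207.455,np.array([[-0.9976,-0.0417,0.0549,0.5516],[-0.0686,0.5183,-0.8524,0.7311],[0.0071,-0.8542,-0.5199,0.5844]])),
'top':(451.245,284.306,209.764,np.array([[-0.0199,-0.9987,0.0466,0.5257],[-0.9998,0.0197,-0.0033,-0.0371],[0.0024,-0.0467,-0.9989,1.3851]]))}
def plane(c,u,v,z):
    f,cx,cy,T=K[c]; d=T[:,:3]@[(u-cx)/f,(v-cy)/f,1]; o=T[:,3]; return o+d*(z-o[2])/d[2]
def proj(c,p):
    f,cx,cy,T=K[c]; q=T[:,:3].T@(np.asarray(p)-T[:,3]); return np.array([f*q[0]/q[2]+cx,f*q[1]/q[2]+cy])
E
python3 - <<'E'
from h import *
def m(x,y,f,ox,oy): return ((x+.5)/f-.5+ox,(y+.5)/f-.5+oy)
p=lambda n,c,uv,z: print(n,np.round(plane(c,*uv,z),4))
tr=lambda x,y:m(x,y,6,135,185); ts=lambda x,y:m(x,y,6,270,180)
sr=lambda x,y:m(x,y,4,270,270); ss=lambda x,y:m(x,y,5,240,140)
p('rodtop T','top',tr(91,400),.177); p('rodtop S','side',sr(318,163),.177)
p('shoulder T','top',tr(96,398),.165); p('shoulder S','side',sr(316,196),.165)
p('rodbase S','side',sr(289,405),.060); p('rodbase T','top',tr(163,386),.06)
p('short T','top',tr(338,338),.115);p('short S','side',sr(225,98),.115)
p('shortbase S','side',sr(214,205),.06)
for q in[(82,335),(412,250),(443,383),(118,470)]: p('rack cornerT','top',tr(*q),.06)
for q in[(120,152),(270,134),(406,456),(220,486)]: p('rack cornerS','side',sr(*q),.06)
p('mouth T','top',ts(205,200),.125);p('mouth S','side',ss(248,262),.125)
for q in[(172,158),(243,165),(237,240),(165,233)]: p('tubeT','top',ts(*q),.125)
for q in[(219,242),(295,250),(278,280),(208,275)]: p('tubeS','side',ss(*q),.125)
for q in[(108,103),(298,127),(278,315),(88,297)]: p('plateT','top',ts(*q),.01)
for q in[(170,405),(357,428),(331,548),(125,525)]: p('plateS','side',ss(*q),.01)
p('knob barrel T','top',ts(403,228),.065); p('flange T','top',ts(443,232),.065); p('inner end','top',ts(373,226),.065)
p('flange S','side',ss(288,252),.065)
p('mugT','top',(255,147),.092);p('mugS','side',(189,238),.092); p('tape T','top',(408,249),.06)
p('orange S','side',sr(480,455),0.0);p('orange top S','side',sr(543,165),.162)
p('orange T','top',(162,281),.162);p('orange Tbase','top',(174,275),.0)
E
```

```text
rodtop T [0.4784 0.3199 0.177 ]
rodtop S [0.4791 0.3204 0.177 ]
shoulder T [0.4788 0.3212 0.165 ]
shoulder S [0.4788 0.3238 0.165 ]
rodbase S [0.4788 0.3265 0.06  ]
rodbase T [0.48   0.3193 0.06  ]
short T [0.5026 0.2226 0.115 ]
short S [0.5028 0.2245 0.115 ]
shortbase S [0.5038 0.2301 0.06  ]
rack cornerT [0.5056 0.3586 0.06  ]
rack cornerT [0.5438 0.1972 0.06  ]
rack cornerT [0.4787 0.1828 0.06  ]
rack cornerT [0.4396 0.3415 0.06  ]
rack cornerS [0.5437 0.2024 0.06  ]
rack cornerS [0.478  0.1865 0.06  ]
rack cornerS [0.4383 0.3449 0.06  ]
rack cornerS [0.5052 0.3619 0.06  ]
mouth T [ 0.5746 -0.0954  0.125 ]
mouth S [ 0.5758 -0.0916  0.125 ]
tubeT [ 0.5945 -0.0805  0.125 ]
tubeT [ 0.5906 -0.1135  0.125 ]
tubeT [ 0.5557 -0.1099  0.125 ]
tubeT [ 0.5596 -0.0765  0.125 ]
tubeS [ 0.59   -0.1094  0.125 ]
tubeS [ 0.5548 -0.1046  0.125 ]
tubeS [ 0.5618 -0.0763  0.125 ]
tubeS [ 0.5932 -0.0782  0.125 ]
plateT [ 0.6294 -0.0524  0.01  ]
plateT [ 0.6153 -0.1489  0.01  ]
plateT [ 0.5199 -0.1365  0.01  ]
plateT [ 0.531  -0.0403  0.01  ]
plateS [ 0.6149 -0.1464  0.01  ]
plateS [ 0.5207 -0.1329  0.01  ]
plateS [ 0.5328 -0.0331  0.01  ]
plateS [ 0.6282 -0.0433  0.01  ]
knob barrel T [ 0.5613 -0.1945  0.065 ]
flange T [ 0.559 -0.214  0.065]
inner end [ 0.5626 -0.1799  0.065 ]
flange S [ 0.5588 -0.2113  0.065 ]
mugT [0.7691 0.0396 0.092 ]
mugS [0.7721 0.0569 0.092 ]
tape T [ 0.4653 -0.4015  0.06  ]
orange S [0.3958 0.2981 0.    ]
orange top S [0.3983 0.3003 0.162 ]
orange T [0.3973 0.2918 0.162 ]
orange Tbase [0.3978 0.2987 0.    ]
```

>>> move_arm([
  [50,0,0,-8,0,0,-0.163],
  [50,0,0,-8,0,0,-0.163],
  [50,0,0,-8,0,0,-0.163],
  [50,0,0,-8,0,0,-0.163],
  [50,0,0,-8,0,0,-0.163],
  [50,0,0,-8,0,0,-0.163],
], newtons=30)

```text
time: 1.55
tool_pos: [0.2333, -0.4698, 0.2755]
tool_rot: [-3.14, 0.001, -0.101]
contact_force: [-0.9, -0.5, 0.3]
opening: 0.05
```

```bash
cat > st.py <<'E'
import sys,numpy as np
from cell import robot
from scipy.spatial.transform import Rotation as R
def go(tgt,yaw=None,rp=(np.pi,0)):
    o=robot.observe(); M=R.from_euler('xyz',o['tool_rot'])
    d=M.inv().apply(np.array(tgt)-o['tool_pos'])*1000
    if yaw is None: yaw=o['tool_rot'][2]
    r=(M.inv()*R.from_euler('xyz',[rp[0],rp[1],yaw])).as_rotvec()
    print('t',round(o['time'],2),'pos',np.round(o['tool_pos'],4),'rot',np.round(o['tool_rot'],4),'F',np.round(o['contact_force'],1),'open',round(o['opening'],4))
    print('tool delta mm',np.round(d,1),'turn',np.round(r,4))
if __name__=="__main__":
    a=[float(x) for x in sys.argv[1:]]; go(a[:3],a[3] if len(a)>3 else None)
E
python3 st.py 0.5 -0.1 0.28 -0.131
```

```text
t 1.55 pos [ 0.2333 -0.4698  0.2755] rot [-3.1401e+00  6.0000e-04 -1.0080e-01] F [-0.9 -0.5  0.3] open 0.05
tool delta mm [ 228.1 -394.8   -4. ] turn [-0.0015  0.0007  0.0302]
```

>>> move_arm([
  [50,28,-49,0,0,0,0.03],
  [50,28,-49,0,0,0,0],
  [50,28,-49,0,0,0,0],
  [50,28,-49,0,0,0,0],
  [50,28,-49,0,0,0,0],
  [50,28,-49,0,0,0,0],
  [50,28,-49,0,0,0,0],
  [50,28,-49,0,0,0,0],
])

```text
time: 2.55
tool_pos: [0.5118, -0.1026, 0.2768]
tool_rot: [3.139, -0.003, -0.137]
contact_force: [1.6, -0.2, 1.1]
opening: 0.0497
```

```bash
python3 st.py 0.479 0.322 0.28 -0.131
```

```text
t 2.55 pos [ 0.5118 -0.1026  0.2768] rot [ 3.1395 -0.0035 -0.1373] F [ 1.6 -0.2  1.1] open 0.0497
tool delta mm [ -90.6 -416.1   -4.4] turn [ 0.0021 -0.0035 -0.0063]
```

>>> move_arm([
  [50,-11,-52,0,0,0,0],
  [50,-11,-52,0,0,0,0],
  [50,-11,-52,0,0,0,0],
  [50,-11,-52,0,0,0,0],
  [50,-11,-52,0,0,0,0],
  [50,-11,-52,0,0,0,0],
  [50,-11,-52,0,0,0,0],
  [50,-11,-52,0,0,0,0],
])

```text
time: 3.55
tool_pos: [0.4814, 0.3356, 0.2753]
tool_rot: [3.14, -0.006, -0.137]
contact_force: [1.1, -0.2, 0.3]
opening: 0.0505
```

```bash
python3 st.py 0.479 0.322 0.121 -0.131
```

```text
t 3.55 pos [0.4814 0.3356 0.2753] rot [ 3.1401 -0.0057 -0.1371] F [ 1.1 -0.2  0.3] open 0.0505
tool delta mm [ -1.4  13.6 154.3] turn [ 0.0015 -0.0057 -0.0061]
```

>>> move_arm([
  [50,-1,14,10,0.001,-0.005,-0.006],
  [50,0,0,30,0,0,0],
  [50,0,0,30,0,0,0],
  [50,0,0,0,0,0,0],
])

```text
time: 4.05
tool_pos: [0.4771, 0.3268, 0.2031]
tool_rot: [-3.141, -0.001, -0.123]
contact_force: [-0.3, -0.6, 0.2]
opening: 0.0502
```

```bash
python3 st.py 0.479 0.322 0.121 -0.131
python3 - <<'E'
from cell import robot
import cv2
d=robot.read_camera("side")["img"][:,:,::-1]
cv2.imwrite("pics/s1.png",cv2.resize(d[200:420,250:450],None,fx=2.7,fy=2.7,interpolation=cv2.INTER_CUBIC))
E
```

```text
t 4.05 pos [0.4771 0.3268 0.2031] rot [-3.141e+00 -7.000e-04 -1.230e-01] F [-0.3 -0.6  0.2] open 0.0502
tool delta mm [ 2.4  4.6 82.1] turn [-0.0006 -0.0007  0.008 ]
```

View pics/s1.png

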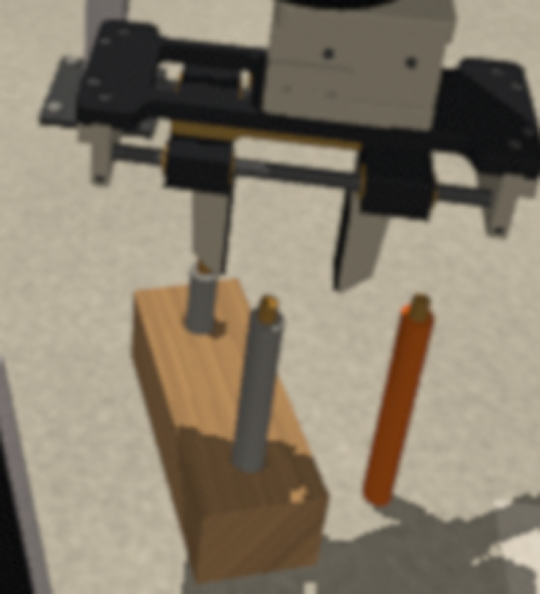

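Run:
```python
from h import *
print(((proj('side',[.4771,.3268,.2031])-[250,200])*2.7), ((proj('side',[.479,.322,.177])-[250,200])*2.7))
```

```text
[278.19963912 268.52072476] [268.063396  300.3668967]
```

>>> move_arm([
  [50,2.4,4.6,0,0,0,0.008],
  [50,0,0,20,0,0,0],
  [50,0,0,25,0,0,0],
  [50,0,0,25,0,0,0],
  [50,0,0,10,0,0,0],
  [50,0,0,0,0,0,0],
])

```text
time: 4.85
tool_pos: [0.4863, 0.3231, 0.1322]
tool_rot: [-3.13, -0.017, -0.134]
contact_force: [-0.8, 0.4, 0.6]
opening: 0.05
```

```bash
python3 st.py 0.479 0.322 0.121 -0.131
python3 - <<'E'
from cell import robot
import cv2
d=robot.read_camera("side")["img"][:,:,::-1]
cv2.imwrite("pics/s2.png",cv2.resize(d[200:420,250:450],None,fx=2.7,fy=2.7,interpolation=cv2.INTER_CUBIC))
E
```

```text
t 4.85 pos [0.4863 0.3231 0.1322] rot [-3.1303 -0.0173 -0.1344] F [-0.8  0.4  0.6] open 0.05
tool delta mm [-7.3  2.2 11.1] turn [-0.0113 -0.0173 -0.0033]
```

View pics/s2.png

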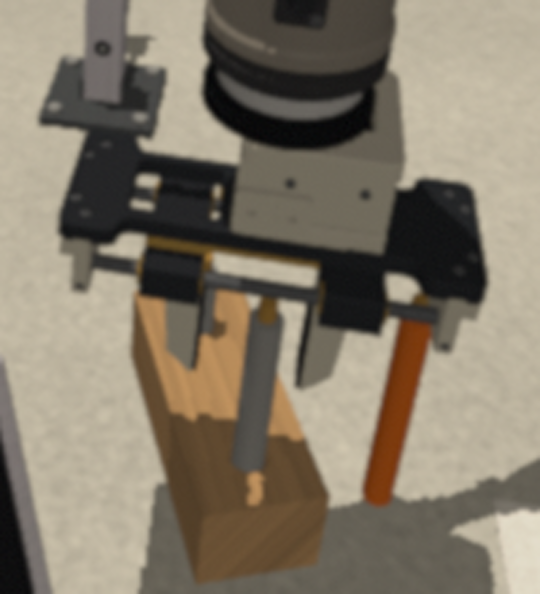

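>>> move_arm([
  [50,-7,2,11,-0.011,-0.017,-0.003],
  [50,0,0,0,0,0,0],
])

```text
time: 5.15
tool_pos: [0.4799, 0.3226, 0.1227]
tool_rot: [-3.14, -0.002, -0.131]
contact_force: [-0.8, -0.1, -1.1]
opening: 0.0498
```

```bash
python3 st.py 0.479 0.322 0.121 -0.131
```

```text
t 5.15 pos [0.4799 0.3226 0.1227] rot [-3.1399e+00 -2.3000e-03 -1.3120e-01] F [-0.8 -0.1 -1.1] open 0.0498
tool delta mm [-0.8  0.7  1.7] turn [-0.0017 -0.0023 -0.0002]
```

>>> move_arm([
  [10,-0.5,0.5,1.5,-0.002,-0.002,0],
  [10,0,0,0,0,0,0],
  [10,0,0,0,0,0,0],
  [10,0,0,0,0,0,0],
  [10,0,0,0,0,0,0],
], newtons=40)

```text
time: 5.78
tool_pos: [0.4796, 0.3225, 0.1218]
tool_rot: [-3.141, -0.001, -0.131]
contact_force: [-1.0, 0.4, -0.5]
opening: 0.017
```

```bash
python3 st.py 0.479 0.322 0.25 -0.131
```

```text
t 5.78 pos [0.4796 0.3225 0.1218] rot [-3.1414e+00 -1.2000e-03 -1.3100e-01] F [-1.   0.4 -0.5] open 0.017
tool delta mm [  -0.4    0.5 -128.2] turn [-0.0002 -0.0012  0.    ]
```

>>> move_arm([
  [10,0,0,-10,0,0,0],
  [10,0,0,-15,0,0,0],
  [10,0,0,-20,0,0,0],
  [10,0,0,-20,0,0,0],
  [10,0,0,-25,0,0,0],
  [10,0,0,-25,0,0,0],
  [10,0,0,-25,0,0,0],
  [10,0,0,0,0,0,0],
])

```text
time: 6.78
tool_pos: [0.4793, 0.3224, 0.2722]
tool_rot: [-3.139, -0.004, -0.131]
contact_force: [0.1, -0.6, -2.4]
opening: 0.0175
```

```bash
python3 st.py 0.575 -0.094 0.26 -0.131
python3 - <<'E'
from cell import robot
import cv2
d=robot.read_camera("side")["img"][:,:,::-1]
cv2.imwrite("pics/s3.png",cv2.resize(d[150:420,230:430],None,fx=2.2,fy=2.2,interpolation=cv2.INTER_CUBIC))
E
```

```text
t 6.78 pos [0.4793 0.3224 0.2722] rot [-3.1395 -0.004  -0.131 ] F [ 0.1 -0.6 -2.4] open 0.0175
tool delta mm [149.3 400.3  11.9] turn [-0.0021 -0.004  -0.    ]
```

View pics/s3.png

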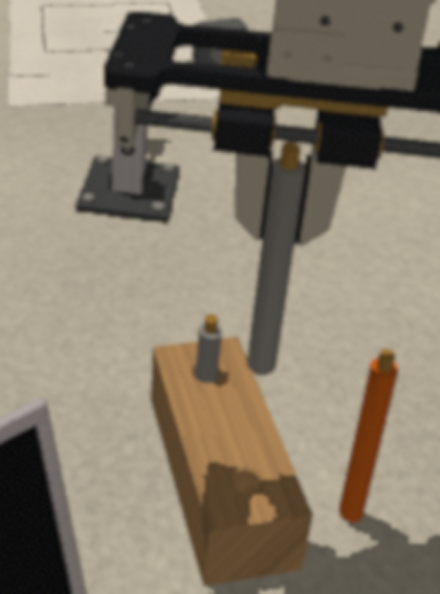

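>>> move_arm([
  [10,9,24,0,0,0,0],
  [10,18,48,0,0,0,0],
  [10,18,48,0,0,0,0],
  [10,18,48,0,0,0,0],
  [10,18,48,0,0,0,0],
  [10,18,48,0,0,0,0],
  [10,18,48,0,0,0,0],
  [10,18,48,0,0,0,0],
  [10,5,14,0,0,0,0],
  [10,0,0,0,0,0,0],
])

```text
time: 8.07
tool_pos: [0.5652, -0.0781, 0.2563]
tool_rot: [3.14, 0.021, -0.129]
contact_force: [-0.8, 0.8, -3.2]
opening: 0.0174
```

```bash
python3 st.py 0.575 -0.094 0.26 -0.131
```

```text
t 8.07 pos [ 0.5652 -0.0781  0.2563] rot [ 3.1401  0.0211 -0.1286] F [-0.8  0.8 -3.2] open 0.0174
tool delta mm [11.7 14.5 -4. ] turn [0.0016 0.0211 0.0024]
```

>>> move_arm([
  [10,11.7,14.5,0,0.002,0.021,0.002],
  [10,0,0,0,0,0,0],
  [10,0,0,0,0,0,0],
])

```text
time: 8.45
tool_pos: [0.5752, -0.0917, 0.2555]
tool_rot: [-3.14, -0.0, -0.127]
contact_force: [0.2, 0.0, -2.2]
opening: 0.0169
```

```bash
python3 st.py 0.575 -0.094 0.25 -0.131
python3 - <<'E'
from cell import robot
import cv2
d=robot.read_camera("side")["img"][:,:,::-1]
cv2.imwrite("pics/s4.png",cv2.resize(d[110:250,230:350],None,fx=4,fy=4,interpolation=cv2.INTER_CUBIC))
d=robot.read_camera("top")["img"][:,:,::-1]
cv2.imwrite("pics/t4.png",cv2.resize(d[150:270,240:400],None,fx=4,fy=4,interpolation=cv2.INTER_CUBIC))
E
```

```text
t 8.45 pos [ 0.5752 -0.0917  0.2555] rot [-3.1399e+00 -1.0000e-04 -1.2710e-01] F [ 0.2  0.  -2.2] open 0.0169
tool delta mm [0.1 2.3 5.5] turn [-0.0017 -0.0001  0.0039]
```

View pics/s4.png

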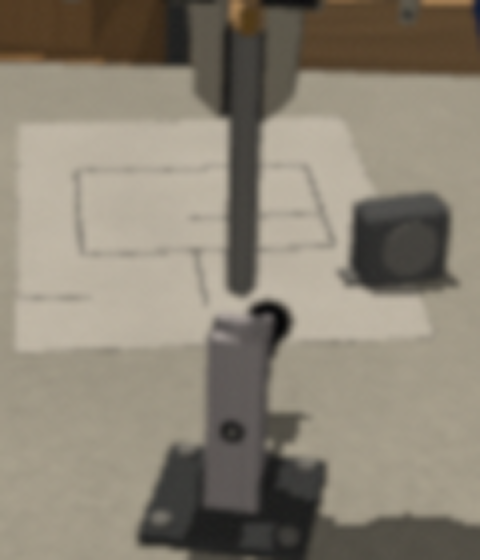

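View pics/t4.png

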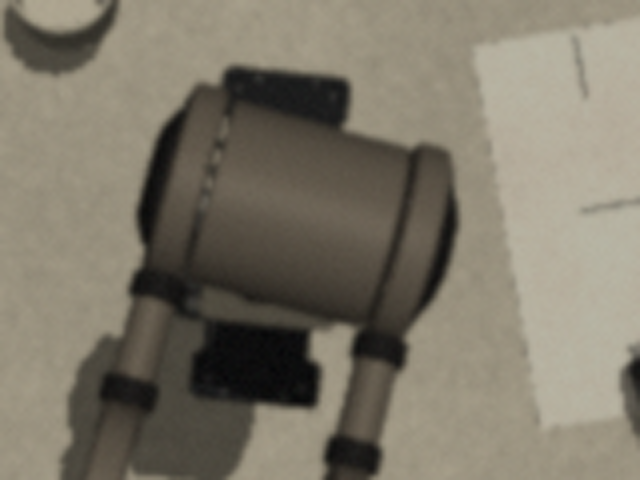

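Run:
```python
from h import *
m=lambda x,y:np.array([(x+.5)/4-.5+230,(y+.5)/4-.5+110])
print('meas foot',m(240,290),'meas stub top',m(246,5))
for z in(.1487,):
  print('pred foot',proj('side',[.5752,-.0926,z]),'pred rod top',proj('side',[.5752,-.0926,z+.162]))
print('mouth',proj('side',[.575,-.094,.125]), 'measured',[240+248.5/5-.5,140+262.5/5-.5])
f=m(240,290)
for z in(.145,.1487,.152): print(plane('side',*f,z))
```

```text
meas foot [289.625 182.125] meas stub top [291.125 110.875]
pred foot [289.75060356 182.54768797] pred rod top [291.64519919 112.06541873]
mouth [289.61560987 191.50612001] measured [289.2, 192.0]
[ 0.57575026 -0.10160867  0.145     ]
[ 0.5755469  -0.09459678  0.1487    ]
[ 0.57536553 -0.08834294  0.152     ]
```

>>> move_arm([
  [10,0.5,1.8,0,-0.002,0,-0.004],
  [10,0,0,10,0,0,0],
  [10,0,0,10,0,0,0],
  [10,0,0,5,0,0,0],
  [10,0,0,0,0,0,0],
])

```text
time: 9.18
tool_pos: [0.575, -0.0929, 0.2283]
tool_rot: [3.141, 0.001, -0.122]
contact_force: [0.7, 0.9, -2.4]
opening: 0.017
```

```bash
python3 st.py 0.5757 -0.0935 0.22 -0.131
python3 - <<'E'
from cell import robot
import cv2
d=robot.read_camera("side")["img"][:,:,::-1]
cv2.imwrite("pics/s5.png",cv2.resize(d[130:230,240:340],None,fx=6,fy=6,interpolation=cv2.INTER_CUBIC))
E
```

```text
t 9.18 pos [ 0.575  -0.0929  0.2283] rot [ 3.1413e+00  1.1000e-03 -1.2170e-01] F [ 0.7  0.9 -2.4] open 0.017
tool delta mm [0.8 0.5 8.3] turn [0.0003 0.0011 0.0093]
```

View pics/s5.png

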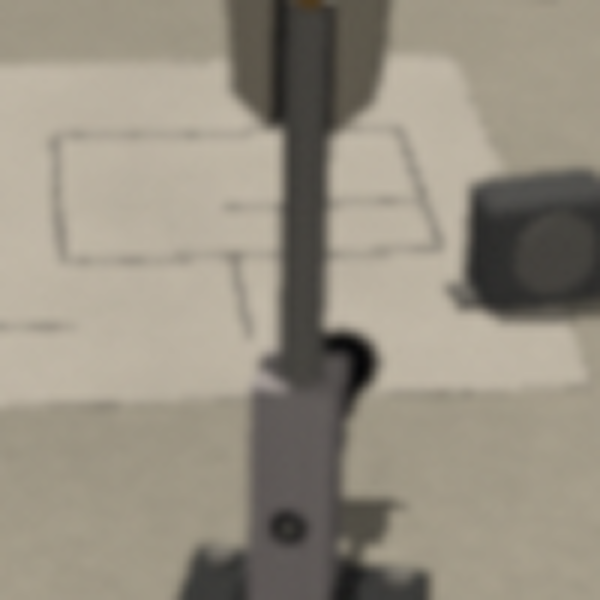

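>>> move_arm([
  [10,0.4,0.3,3,0,0.001,-0.004],
  [10,0,0,5,0,0,0],
  [10,0,0,5,0,0,0],
  [10,0,0,5,0,0,0],
])

```text
time: 9.72
tool_pos: [0.576, -0.0935, 0.2103]
tool_rot: [3.141, -0.002, -0.118]
contact_force: [0.9, 0.5, -2.1]
opening: 0.0176
```

```bash
python3 st.py 0.5757 -0.0935 0.18 -0.131
```

```text
t 9.72 pos [ 0.576  -0.0935  0.2103] rot [ 3.1409e+00 -2.3000e-03 -1.1750e-01] F [ 0.9  0.5 -2.1] open 0.0176
tool delta mm [-0.4  0.  30.3] turn [ 0.0007 -0.0023  0.0135]
```

>>> move_arm([
  [10,0,0,6,0.001,-0.002,0.004],
  [10,0,0,7,0,0,0],
  [10,0,0,7,0,0,0],
  [10,0,0,6,0,0,0],
  [10,0,0,0,0,0,0],
])

```text
time: 10.35
tool_pos: [0.5756, -0.0934, 0.1815]
tool_rot: [-3.141, 0.001, -0.122]
contact_force: [0.0, 0.3, -2.4]
opening: 0.0171
```

```bash
python3 st.py 0.5757 -0.0935 0.1757 -0.131
```

```text
t 10.35 pos [ 0.5756 -0.0934  0.1815] rot [-3.141e+00  1.500e-03 -1.218e-01] F [ 0.   0.3 -2.4] open 0.0171
tool delta mm [0.1 0.1 5.8] turn [-0.0006  0.0015  0.0092]
```

>>> move_arm([
  [10,0,0,3,0,0,0],
  [10,0,0,2,0,0,0],
  [10,0,0,1,0,0,0],
  [10,0,0,1,0,0,0],
], newtons=20)

```text
time: 10.85
tool_pos: [0.5762, -0.0936, 0.1755]
tool_rot: [-3.141, -0.001, -0.122]
contact_force: [-1.4, 0.3, 5.5]
opening: 0.0174
```

```bash
python3 st.py 0.5757 -0.0935 0.1757 -0.131
```

```text
t 10.85 pos [ 0.5762 -0.0936  0.1755] rot [-3.1414e+00 -9.0000e-04 -1.2180e-01] F [-1.4  0.3  5.5] open 0.0174
tool delta mm [-0.5  0.  -0.2] turn [-0.0002 -0.0009  0.0092]
```

>>> move_arm([
  [25,0,0,0,0,0,0],
  [50,0,0,0,0,0,0],
  [50,0,0,-5,0,0,0],
  [50,0,0,-20,0,0,0],
  [50,0,0,-25,0,0,0],
  [50,0,0,-25,0,0,0],
  [50,0,0,-20,0,0,0],
  [50,0,0,0,0,0,0],
])

```text
time: 11.85
tool_pos: [0.5767, -0.0937, 0.2753]
tool_rot: [3.141, -0.004, -0.122]
contact_force: [-0.5, 0.7, -1.3]
opening: 0.0498
```

```bash
python3 st.py 0.5615 -0.195 0.27 -0.131
python3 - <<'E'
from cell import robot
import cv2
d=robot.read_camera("side")["img"][:,:,::-1]
cv2.imwrite("pics/s6.png",cv2.resize(d[90:250,220:360],None,fx=3.7,fy=3.7,interpolation=cv2.INTER_CUBIC))
E
```

```text
t 11.85 pos [ 0.5767 -0.0937  0.2753] rot [ 3.1413 -0.0039 -0.1218] F [-0.5  0.7 -1.3] open 0.0498
tool delta mm [ -2.8 102.3   5.3] turn [ 0.0003 -0.0039  0.0092]
```

View pics/s6.png

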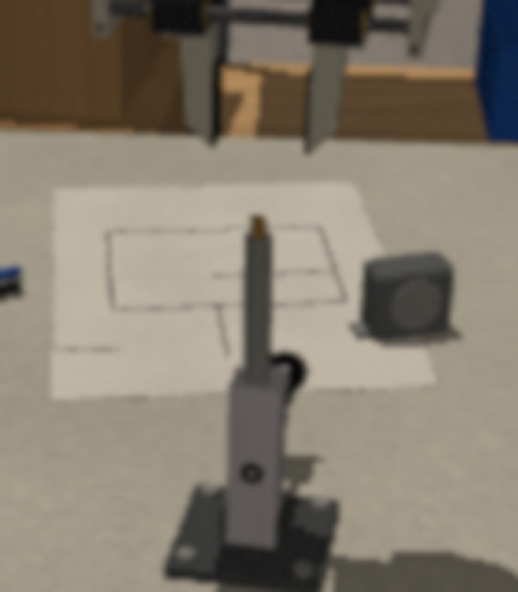

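>>> move_arm([
  [50,-1,25,0,0,-0.004,0.009],
  [50,-1,30,0,0,0,0],
  [50,0,30,0,0,0,0],
  [50,0,14,0,0,0,0],
  [50,0,0,0,0,0,0],
])

```text
time: 12.52
tool_pos: [0.5595, -0.1924, 0.2681]
tool_rot: [-3.138, 0.011, -0.13]
contact_force: [0.5, -0.6, -0.6]
opening: 0.0499
```

```bash
python3 st.py 0.5622 -0.1947 0.046 -0.131
python3 - <<'E'
from cell import robot
import cv2
d=robot.read_camera("side")["img"][:,:,::-1]
cv2.imwrite("pics/s7.png",cv2.resize(d[0:260,150:450],None,fx=2.2,fy=2.2,interpolation=cv2.INTER_CUBIC))
d=robot.read_camera("top")["img"][:,:,::-1]
cv2.imwrite("pics/t7.png",cv2.resize(d[130:330,220:460],None,fx=2.7,fy=2.7,interpolation=cv2.INTER_CUBIC))
E
```

```text
t 12.53 pos [ 0.5595 -0.1924  0.2681] rot [-3.1382  0.0111 -0.1297] F [ 0.5 -0.6 -0.6] open 0.0499
tool delta mm [  5.4   2.7 222. ] turn [-0.0034  0.0111  0.0013]
```

View pics/s7.png

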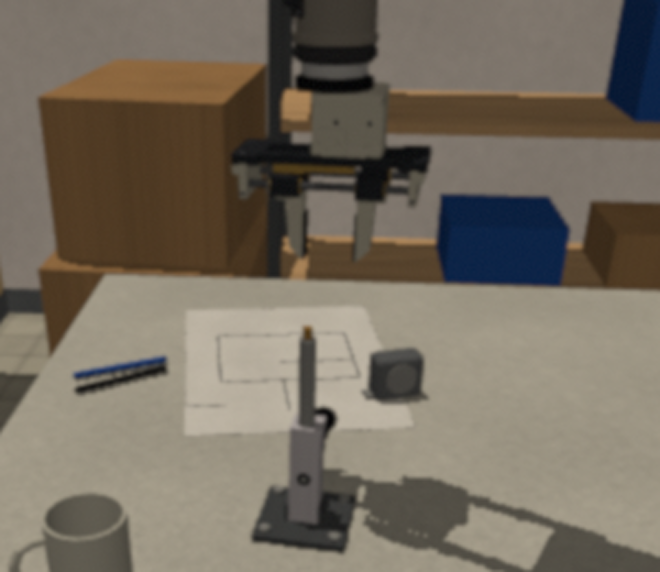

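View pics/t7.png

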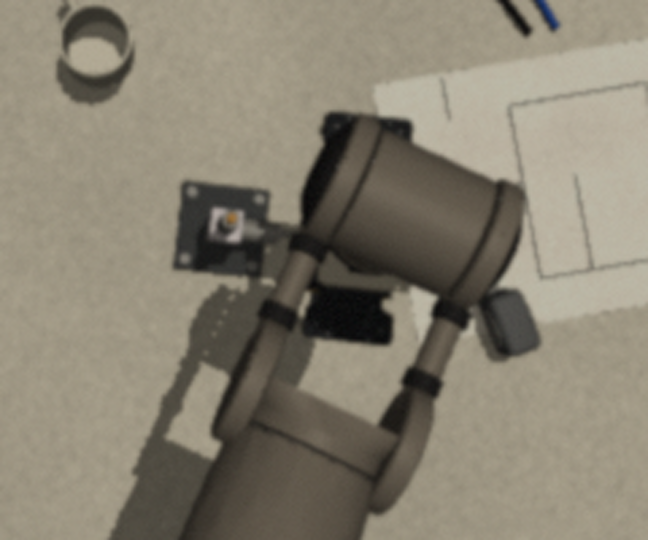

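>>> move_arm([
  [50,5,2.5,10,-0.003,0.011,0.001],
  [50,0,0,25,0,0,0],
  [50,0,0,30,0,0,0],
  [50,0,0,30,0,0,0],
  [50,0,0,30,0,0,0],
  [50,0,0,10,0,0,0],
  [50,0,0,0,0,0,0],
])

```text
time: 13.5
tool_pos: [0.567, -0.189, 0.1276]
tool_rot: [-3.141, -0.004, -0.122]
contact_force: [-0.1, -0.8, -0.6]
opening: 0.0501
```

```bash
python3 st.py 0.5622 -0.1947 0.046 -0.131
```

```text
t 13.5 pos [ 0.567  -0.189   0.1276] rot [-3.141  -0.0044 -0.1223] F [-0.1 -0.8 -0.6] open 0.0501
tool delta mm [-4.4  6.3 81.6] turn [-0.0006 -0.0044  0.0087]
```

>>> move_arm([
  [50,-4.4,6.3,5,-0.001,-0.004,0.009],
  [50,0,0,15,0,0,0],
  [50,0,0,5,0,0,0],
  [50,0,0,0,0,0,0],
])

```text
time: 14.0
tool_pos: [0.5629, -0.1958, 0.1035]
tool_rot: [3.14, -0.005, -0.132]
contact_force: [0.8, -0.1, 0.1]
opening: 0.05
```

```bash
python3 st.py 0.5622 -0.1947 0.046 -0.131
python3 - <<'E'
from cell import robot
import cv2
d=robot.read_camera("side")["img"][:,:,::-1]
cv2.imwrite("pics/s8.png",cv2.resize(d[60:260,210:370],None,fx=3,fy=3,interpolation=cv2.INTER_CUBIC))
d=robot.read_camera("top")["img"][:,:,::-1]
cv2.imwrite("pics/t8.png",cv2.resize(d[150:300,240:440],None,fx=3.5,fy=3.5,interpolation=cv2.INTER_CUBIC))
E
```

```text
t 14.0 pos [ 0.5629 -0.1958  0.1035] rot [ 3.1395 -0.0046 -0.132 ] F [ 0.8 -0.1  0.1] open 0.05
tool delta mm [-1.1 -1.1 57.4] turn [ 0.002  -0.0046 -0.001 ]
```

View pics/s8.png

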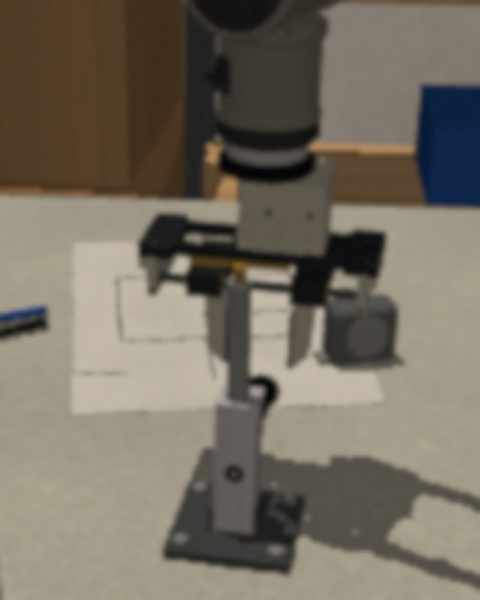

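View pics/t8.png

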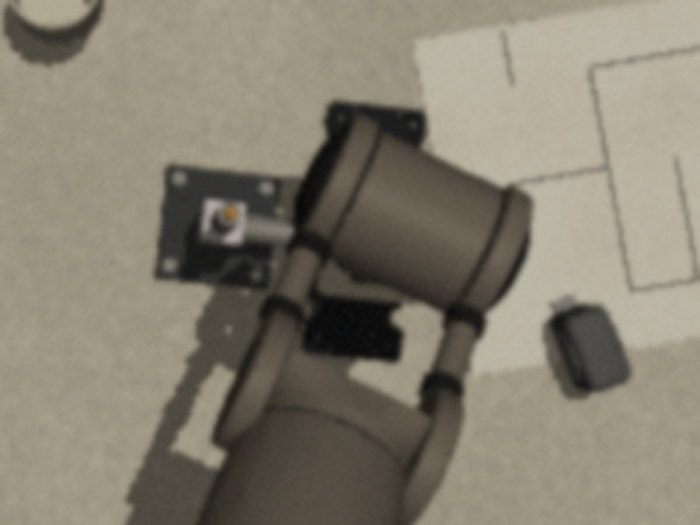

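>>> move_arm([
  [50,-1,-1,10,0.002,-0.004,0],
  [50,0,0,15,0,0,0],
  [50,0,0,15,0,0,0],
  [50,0,0,10,0,0,0],
  [50,0,0,0,0,0,0],
])

```text
time: 14.72
tool_pos: [0.5619, -0.1943, 0.0497]
tool_rot: [-3.141, 0.0, -0.132]
contact_force: [0.0, -0.1, 0.4]
opening: 0.05
```

```bash
python3 st.py 0.5622 -0.1947 0.046 -0.131
```

```text
t 14.72 pos [ 0.5619 -0.1943  0.0497] rot [-3.1413e+00  3.0000e-04 -1.3170e-01] F [ 0.  -0.1  0.4] open 0.05
tool delta mm [0.3 0.4 3.7] turn [-0.0003  0.0003 -0.0007]
```

>>> move_arm([
  [50,0.3,0.4,3.7,0,0,0],
  [10,0,0,0,0,0,0],
  [10,0,0,0,0,0,0],
  [10,0,0,0,0,0,0],
  [10,0,0,0,0,0,0],
], newtons=50)

```text
time: 15.35
tool_pos: [0.5618, -0.195, 0.0467]
tool_rot: [3.141, 0.001, -0.132]
contact_force: [-5.4, -0.6, 0.7]
opening: 0.0208
```

```bash
python3 st.py 0.5622 -0.1947 0.046 -0.131;python3 - <<'E'
from cell import robot
import cv2
d=robot.read_camera("side")["img"][:,:,::-1]
cv2.imwrite("pics/s9.png",cv2.resize(d[100:260,220:360],None,fx=3.7,fy=3.7,interpolation=cv2.INTER_CUBIC))
E
```

```text
t 15.35 pos [ 0.5618 -0.195   0.0467] rot [ 3.1414e+00  7.0000e-04 -1.3150e-01] F [-5.4 -0.6  0.7] open 0.0208
tool delta mm [ 0.3 -0.3  0.7] turn [ 0.0002  0.0007 -0.0005]
```

View pics/s9.png

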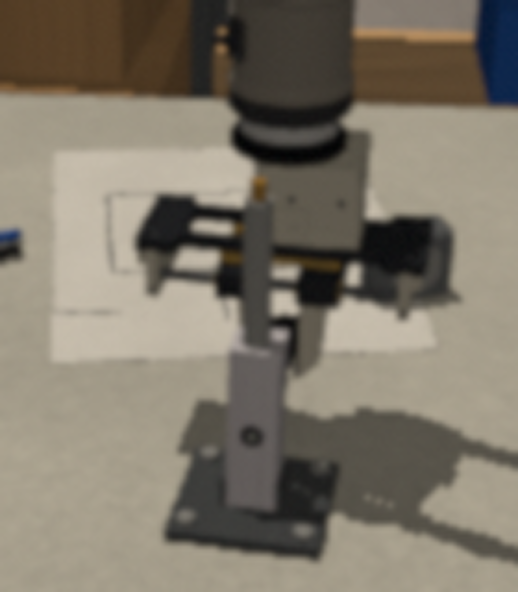

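>>> move_arm([
  [10,-0.5,4,0,0,0,0],
  [10,0,5,0,0,0,0],
  [10,0,5,0,0,0,0],
])

```text
time: 15.78
tool_pos: [0.5605, -0.2044, 0.0467]
tool_rot: [-3.135, -0.0, -0.132]
contact_force: [0.4, 8.2, 2.1]
opening: 0.0208
```

```bash
python3 st.py 0.5573 -0.229 0.0465 -0.131
```

```text
t 15.78 pos [ 0.5605 -0.2044  0.0467] rot [-3.1345 -0.     -0.1317] F [0.4 8.2 2.1] open 0.0208
tool delta mm [ 0.  24.8  0. ] turn [-0.0071 -0.0001 -0.0007]
```

>>> move_arm([
  [10,0,6,0,-0.004,0,0],
  [10,0,6,0,-0.002,0,0],
  [10,0,6,0,0,0,0],
  [10,0,5,0,0,0,0],
])

```text
time: 16.27
tool_pos: [0.5585, -0.2195, 0.0467]
tool_rot: [-3.128, 0.001, -0.131]
contact_force: [0.2, 9.0, 2.2]
opening: 0.0206
```

```bash
python3 st.py 0.5573 -0.229 0.0465 -0.131
```

```text
t 16.27 pos [ 0.5585 -0.2195  0.0467] rot [-3.1284e+00  1.1000e-03 -1.3130e-01] F [0.2 9.  2.2] open 0.0206
tool delta mm [0.1 9.6 0.1] turn [-0.0132  0.0011 -0.0003]
```

>>> move_arm([
  [10,0,6,0,-0.01,0,0],
  [10,0,6,0,-0.006,0,0],
  [10,0,4,0,-0.003,0,0],
])

```text
time: 16.65
tool_pos: [0.5572, -0.2288, 0.0467]
tool_rot: [-3.137, 0.002, -0.131]
contact_force: [0.5, 15.1, 4.0]
opening: 0.0208
```

```bash
python3 st.py 0.5573 -0.229 0.0465 -0.131
```

```text
t 16.65 pos [ 0.5572 -0.2288  0.0467] rot [-3.1371e+00  2.3000e-03 -1.3150e-01] F [ 0.5 15.1  4. ] open 0.0208
tool delta mm [0.1 0.2 0.2] turn [-0.0045  0.0023 -0.0005]
```

>>> move_arm([
  [10,0,4,0,-0.003,0,0],
  [10,0,4,0,-0.002,0,0],
  [10,0,4,0,0,0,0],
])

```text
time: 17.02
tool_pos: [0.5572, -0.2286, 0.0467]
tool_rot: [-3.124, 0.004, -0.131]
contact_force: [1.7, 16.2, 4.3]
opening: 0.021
```

```bash
python3 st.py 0.5573 -0.229 0.0465 -0.131
python3 - <<'E'
from cell import robot
import cv2
d=robot.read_camera("side")["img"][:,:,::-1]
cv2.imwrite("pics/s10.png",cv2.resize(d[100:260,220:360],None,fx=3.7,fy=3.7,interpolation=cv2.INTER_CUBIC))
d=robot.read_camera("top")["img"][:,:,::-1]
cv2.imwrite("pics/t10.png",cv2.resize(d[150:300,240:440],None,fx=3.5,fy=3.5,interpolation=cv2.INTER_CUBIC))
E
```

```text
t 17.02 pos [ 0.5572 -0.2286  0.0467] rot [-3.124   0.0043 -0.1311] F [ 1.7 16.2  4.3] open 0.021
tool delta mm [0.2 0.4 0.2] turn [-0.0176  0.0043 -0.0001]
```

View pics/s10.png

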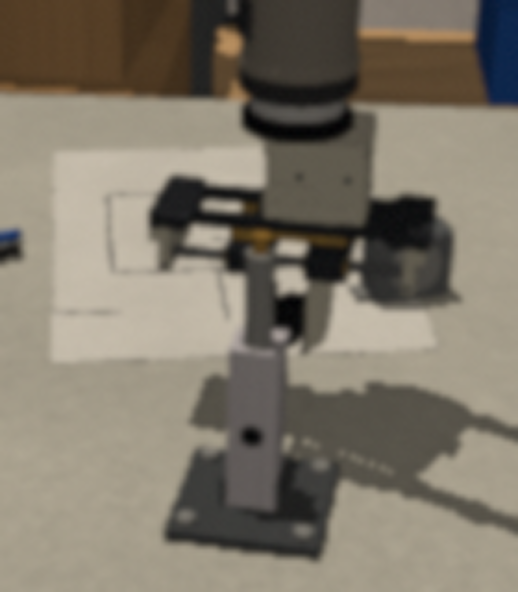

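View pics/t10.png

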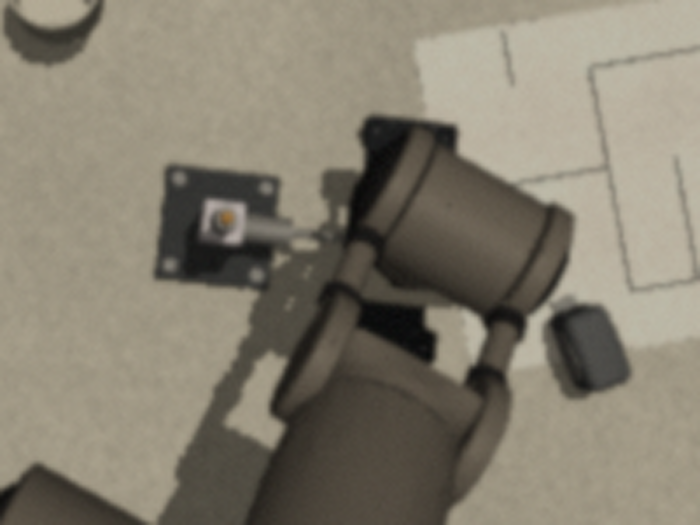

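>>> move_arm([
  [10,0,5,0,-0.015,0,0],
  [10,0,5,0,-0.01,0,0],
], newtons=55)

```text
time: 17.38
tool_pos: [0.5571, -0.2288, 0.0467]
tool_rot: [-3.135, 0.006, -0.131]
contact_force: [1.7, 19.2, 4.1]
opening: 0.0209
```

```bash
python3 st.py 0.5573 -0.229 0.0465 -0.131
python3 - <<'E'
from cell import robot
import cv2,numpy as np
from h import proj
for i in range(20): d=robot.read_camera("side")["img"][:,:,::-1]
cv2.imwrite("pics/s11.png",cv2.resize(d[100:260,220:360],None,fx=3.7,fy=3.7,interpolation=cv2.INTER_CUBIC))
for z in(.197,.231): print(z,(proj('side',[.5755,-.093,z])-[220,100])*3.7)
print(robot.look_for("rod_mid","side")[:2])
E
python3 st.py 0.5573 -0.229 0.0465 -0.131
```

```text
t 17.38 pos [ 0.5571 -0.2288  0.0467] rot [-3.135   0.0059 -0.1311] F [ 1.7 19.2  4.1] open 0.0209
tool delta mm [0.2 0.2 0.2] turn [-0.0066  0.0059 -0.0001]
0.197 [259.5486442 232.4452957]
0.231 [260.97990417 178.83659295]
[{'rect': [379.5, 307.4, 29.7, 79.1], 'conf': 0.73}, {'rect': [286.2, 162.8, 7.4, 30.3], 'conf': 0.71}]
t 18.43 pos [ 0.5571 -0.2288  0.0467] rot [-3.1349  0.0059 -0.131 ] F [ 2.2 19.2  5.8] open 0.0206
tool delta mm [0.2 0.2 0.1] turn [-0.0067  0.0059 -0.    ]
```

View pics/s11.png

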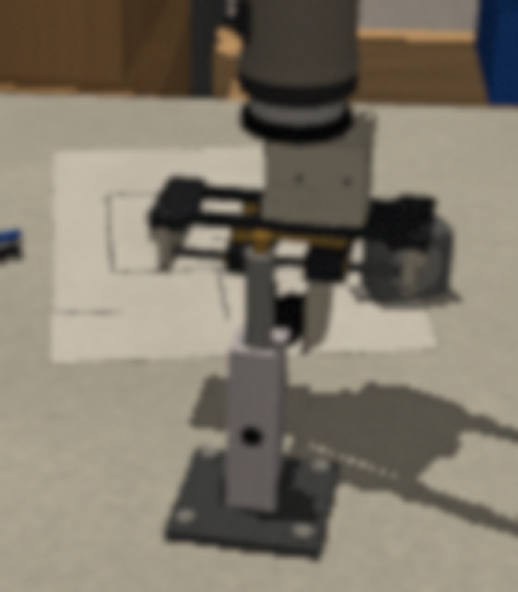

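```bash
python3 -c "
from cell import robot
print(robot.hand_in())"; python3 st.py 0.5573 -0.229 0.0465 -0.131
```

```text
the job is handed in; nothing more can be done
None
the job is handed in; nothing more can be done
```

The job is done and handed in at about 18.4 s of the 54 s allowed; `hand_in` gave no verdict. I took the long grey rod from the rack, slid it foot first into the tube until it met the index pin, and let go. Then I gripped the black knob and pulled the plunger straight back to its stop.

- **Rod on the pin:** contact came with the TCP at z = 0.1755 m, where the given sizes put it, with about 5 N of upward push. A picture after release showed the rod standing on its own.
- **Plunger at its stop:** the knob travelled about 34 mm, and pulling harder raised the force from 15 to 19 N without any more movement. The far-wall pin hole now shows empty.
- **Rod at the bottom:** the stub's top in the side picture matches 0.197 m, so the foot is on the bore's floor at 35 mm.
- **Holding steady:** over the last second before hand-in, the arm's position, its 19 N pull and the grip (55 N set, on the 22 mm barrel) did not change.

The short rod, the mug, the tape measure and the orange look-alike rod were not touched. No check failed. The two cameras differed by about 3 mm in y on the stand, which I got round by measuring from rod to socket within each camera. The tool also leaned by under 1° under the pull.

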